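# Fill the vial block and hold the warmer's lid open

### The arm

A 7-joint arm with a two-finger parallel gripper is mounted at the origin on the work surface. World frame = base frame: x ahead of the robot, y to its left, z up, the work surface at z = 0. Lengths are in m, angles in degrees, forces in N, time in s.
With the tool pointing down it reaches from about 0.4 to 0.85 m from the base axis. Payload 10.4 kg.
Tool frame: the origin (TCP) lies between the finger pads, 19 mm behind the fingertips; this is the grasp point; z points along the fingers, y is the line along which they close (so a half turn about z gives the same grasp; the last joint's range is limited). The gripper opens to 87 mm and grips with 3 to 60 N. Pads are 19 mm wide; open, the fingers measure 117 mm over their backs; the gripper's body (75 mm by 190 mm) begins 51 mm behind the grasp point.
Start: joints at [-78.358, 19.034, -3.707, 83.658, 1.238, 77.344, -5.071], TCP at [0.14, 0.609, 0.241] pointing down, gripper open.
Joint ranges: [-148.97, 148.97], [-28.65, 121.19], [-84.17, 76.75], [9.2, 138.47], [-72.65, 252.65], [3.7, 117.97], [-149.18, 149.18]. Speed limits (degrees/s): [127.2, 127.2, 159.86, 159.86, 180, 180, 180].

### API

Orientations are given as [roll, pitch, yaw] about the fixed x, y, z axes, in that order (R = Rz(yaw) Ry(pitch) Rx(roll)).
In Python, from station import ctrl gives the robot as it stands. Calls block until the motion is done:
- ctrl.move_ptp(position, orientation): joint-space move of the TCP to a pose.
- ctrl.move_linear(position, rot=None, rate=0.15, f_stop=None): straight line of the TCP; rot=None keeps the orientation; rate is the mean speed in m/s. With f_stop (N) it stops when the force on the tool has changed by that much, and returns True; else False.
- ctrl.movej(angles): joint-space move.
- ctrl.grip(opening): finger opening in m; the grip force is fixed at half the most; returns when the fingers have stopped.
- ctrl.hold(seconds).
- ctrl.ik(position, orientation): joint angles nearest the present ones, or None.
- ctrl.read_state(): the state.
- ctrl.grab_frame(name): name is "scene" or "top" or "wrist"; returns a dict with "image" (420x560x3 uint8, red, green, blue), "fx", "fy", "cx", "cy" (pixels), "dist_coeffs" ([k1, k2, p1, p2, k3] as OpenCV has them; the pictures are not rectified), "R" (3x3) and "t" (3): a world point X has camera coordinates R X + t. Camera axes: x right, y down, z forward; pixel columns grow to the right and rows downward; lengths in m; the calibration is good to about 2 mm. A picture is of the moment at which its call begins. There is no depth.
A pose or a line that the arm cannot do raises ctrl.IKError and nothing moves.
- ctrl.sign_off(): hands the job in; it is judged then, once.
Trained networks look in the newest picture that a camera, given by its name, has taken for a name from the list of things; names that differ only in an ending like _2 or _b are one class to them, and where a whole thing is asked for, a point or a joint stands for the part that bears it (a point fixed in the world has none). Each returns a list of dicts, best first, with "score" (0 to 1); they miss things now and then, are a little off and sometimes report something else, mostly with a low value. They report only what shows in the picture. A call takes as long as a camera call.
- ctrl.search_frame(camera, query): "box" ([left, top, right, bottom] in pixels, round what is visible of it).
The state is a dict: "time_s": time; "joint_pos": joint angles; "joint_velocities": joint speeds; "joint_torque": joint torques, N m; "position": TCP position; "tool_rot": TCP orientation; "wrist_force": force on the tool from outside, world axes, zero at the start; "torque": the same for the moment, N m; "gripper_width": finger opening in m; "gripper_force": force on a finger pad.
Only numpy, scipy, OpenCV 4.12 (cv2) and the standard library are available. Lean on these libraries where they do the work, as an engineer would, in place of code of your own. Each camera call takes 0.05 s, during which the arm holds its last target. There are 200 camera calls.

### The job

We are loading the sample warmer. Take the capped oil vial out of the wooden stand and seat it upright, all the way down, in the one empty well of the aluminium block, lowering it in rather than dropping it, and let go of it. Then raise the warmer's lid by its ball knob and hold it still at about 60 degrees open (flat shut is 0, straight up is 90) so that a colleague can set the block in: finish while still holding it, because it falls shut if let go, never let it drop, and leave the other vials, bottles, cups and jar where they are.

Things in the scene. Friction and masses are not known exactly. Their poses are not given: they have to be found in the camera images.
- vial: the oil sample vial to be moved: amber glass cylinder 24 mm in diameter with a black screw cap 22 mm in diameter, 94 mm tall in all (glass body straight from 3 to 74 mm, cap from 77 to 94 mm), about 45 g. It stands in one of the stand's three holes (the capped one there). Origin at the centre of its foot, z along it towards the cap
- stand: low beech bench stand, 190 x 75 x 42 mm high, does not move; three round holes (26 mm bore, 30 mm deep, floor 12 mm above the table) in a row along its own x at -60, 0 and 60 mm: one has the capped vial, one an open empty vial, one nothing. Origin at the centre of its underside, z up
- block: aluminium vial block, 190 (its x) x 135 (its y) x 55 mm high, heavy, does not move; six round wells (26 mm bore with 2 mm chamfer, 42 mm deep, flat floor 13 mm above the table) at x = -58, 0, 58 mm and y = -29, 29 mm; five hold capped vials, one is empty. Origin at the centre of its underside, z up
- well_mouth (a point): centre of the mouth of the block's empty well, level with the block's top face (55 mm above the table); the seated vial's foot comes to rest 42 mm below this point, so its cap stands 52 mm above the block's top
- warmer: sample warmer (dry-block heater): white housing 270 (its x) x 280 (its y) x 145 mm high with a chamber 168 x 206 mm and 115 mm deep under a steel lid, display and buttons on the front; does not move. Origin at the centre of its underside, front towards its own -x, z up
- lid (a joint): opening angle of the warmer's lid in rad: 0 shut (where it starts), grows as the front edge rises; about 60 degrees = 1.047; stop at 1.45. The lid is a plain steel plate 183 deep x 250 wide x 16 mm, about 0.6 kg, on a free hinge with no spring, catch or friction: it falls shut from any angle if let go
- lid_knob (a point): the lid's black ball knob, 34 mm in diameter, on a stem 12 mm in diameter, at the middle of the lid's width near its front edge: 150 mm in front of the hinge line and 53 mm above it when shut (200 mm above the table, 37 mm above the lid's top face). Being round, the ball can turn between the fingers as the lid swings. This point is the centre of the ball; it moves with the lid
- lid_hinge (a point): middle of the lid's hinge line, 147 mm above the table, 85 mm behind the warmer's centre (its +x); the line runs along the warmer's own y axis
- spare: open, empty amber vial without a cap, 24 mm in diameter, 74 mm tall, in another hole of the stand; leave it there. Origin at the centre of its foot
- bottle0: dark oil bottle, 60 mm in diameter, 200 mm tall, standing at the back; leave alone
- bottle1: smaller dark oil bottle, 54 mm in diameter, 170 mm tall, standing at the back right; leave alone
- cup0: paper tasting cup, 68 mm at the rim, 60 mm tall, behind the block and stand; leave alone
- cup1: paper tasting cup like the other, in front; leave alone
- jar: glass jar with steel cap, 60 mm in diameter, 75 mm tall, behind the block and stand; leave alone
- full0: capped amber glass sample vial, same size as vial: already in the block; leave it there. Origin at the centre of its foot
- full1: capped amber glass sample vial, same size as vial: already in the block; leave it there. Origin at the centre of its foot
- full2: capped amber glass sample vial, same size as vial: already in the block; leave it there. Origin at the centre of its foot
- full3: capped amber glass sample vial, same size as vial: already in the block; leave it there. Origin at the centre of its foot
- full4: capped amber glass sample vial, same size as vial: already in the block; leave it there. Origin at the centre of its foot

How it is judged:
By the outcome, as a careful person would: the job done as asked, in the order asked, and still so for the second after the job is handed in, while the arm keeps its last pose, push and grip.
It also fails if it takes over 61 s, if anything falls off the work surface, if the arm or the gripper's body presses on something with over 40 N, if the wrist force passes 120 N, or if a joint passes its speed limit or range.

## Working session

There is one attempt and no reset: what is moved stays moved. The work goes in short steps, each a Python script; the robot and the scene stay as the last script left them, time stands still between calls to the robot, and variables do not carry over. Pictures are saved under pics/ and viewed, at most 12 in all, crops included, and the job is handed in when it is done.

```bash
mkdir -p pics; ls; python3 - <<'E'
from station import ctrl
import cv2
for n in ("scene","top"):
    f=ctrl.grab_frame(n); cv2.imwrite(f"pics/{n}0.png",f["image"][:,:,::-1])
    print(n,f["fx"],f["cx"],f["cy"],f["dist_coeffs"],f["R"],f["t"])
    for q in ("vial","stand","block","well_mouth","warmer","lid","lid_knob","spare","full0"):
        try: print(q,[( [round(v) for v in d["box"]],round(d["score"],2)) for d in ctrl.search_frame(n,q)][:6])
        except Exception as e: print(q,e)
print(ctrl.read_state())
E
```

```text
pics
station.py
scene 477.2556408210472 280.51001878249576 202.61297834921623 [0.03116859 0.         0.         0.         0.        ] [[ 0.67117336  0.74113194  0.01580425]
 [ 0.5397293  -0.47394546 -0.69574994]
 [-0.50815215  0.47549885 -0.71811019]] [-0.36514511 -0.21808249  1.59162681]
vial [([248, 233, 261, 255], 0.68)]
stand [([209, 212, 273, 276], 0.7)]
block [([134, 250, 213, 341], 0.81)]
well_mouth [([300, 108, 436, 224], 0.22)]
warmer [([301, 105, 437, 220], 0.82), ([206, 212, 274, 277], 0.45)]
lid [([309, 108, 416, 175], 0.81), ([248, 233, 262, 254], 0.72)]
lid_knob [([308, 106, 414, 177], 0.58)]
spare [([236, 223, 247, 244], 0.51)]
full0 [([186, 281, 194, 303], 0.68), ([174, 262, 188, 282], 0.55), ([160, 293, 174, 315], 0.53), ([144, 257, 158, 276], 0.48), ([166, 245, 183, 268], 0.46)]
top 515.7732095081014 274.9778725190084 208.64474459165334 [-0.15529404  0.          0.          0.          0.        ] [[ 0.02808322 -0.99957871 -0.00733096]
 [-0.99677124 -0.02745095 -0.0754555 ]
 [ 0.07522247  0.00942632 -0.99712222]] [-0.02712565  0.54449003  1.28602066]
vial [([314, 1
[... 463 characters left out ...]
pos': array([-78.3562993 ,  19.03402207,  -3.70564716,  83.65740919,
         1.23835303,  77.34372855,  -5.07153773]), 'joint_velocities': array([ 0.05132426, -0.0213797 ,  0.12986504, -0.01825247, -0.0356202 ,
       -0.05987854, -0.04806699]), 'joint_torque': array([ 4.03144413e-04, -6.23047543e+01,  2.49966898e-02, -3.90117717e+01,
       -6.11227239e-02,  3.18956841e-02,  2.33457047e-05]), 'position': array([0.13994706, 0.60915207, 0.24127282]), 'tool_rot': array([1.79995335e+02, 1.00953558e-04, 1.67059590e+02]), 'wrist_force': array([0.634645  , 0.38498715, 0.5232739 ]), 'torque': array([ 0.02746651, -0.04529626,  0.00109575]), 'gripper_force': 0.0, 'gripper_width': 0.0867712616555525}
```

View images.

```bash
python3 - <<'E'
import cv2,numpy as np
a=cv2.imread("pics/top0.png")
b=cv2.imread("pics/scene0.png")
cv2.imwrite("pics/a.png",cv2.resize(a[120:280,60:460],None,fx=2,fy=2,interpolation=3))
c=cv2.resize(a[165:270,290:450],(800,525),interpolation=cv2.INTER_CUBIC)
cv2.imwrite("pics/c.png",c)
cv2.imwrite("pics/b.png",cv2.resize(b[90:350,120:450],(762,600),interpolation=cv2.INTER_CUBIC))
E
```

```text
(no output)
```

View pics/c.png

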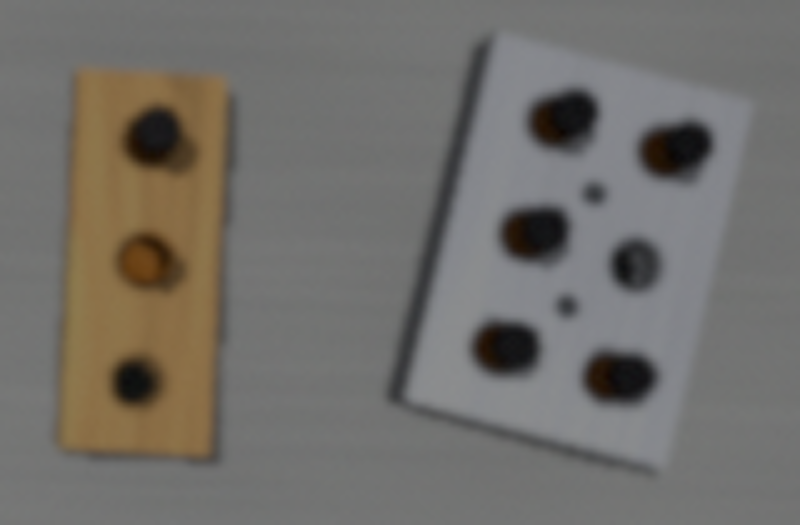

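View pics/b.png

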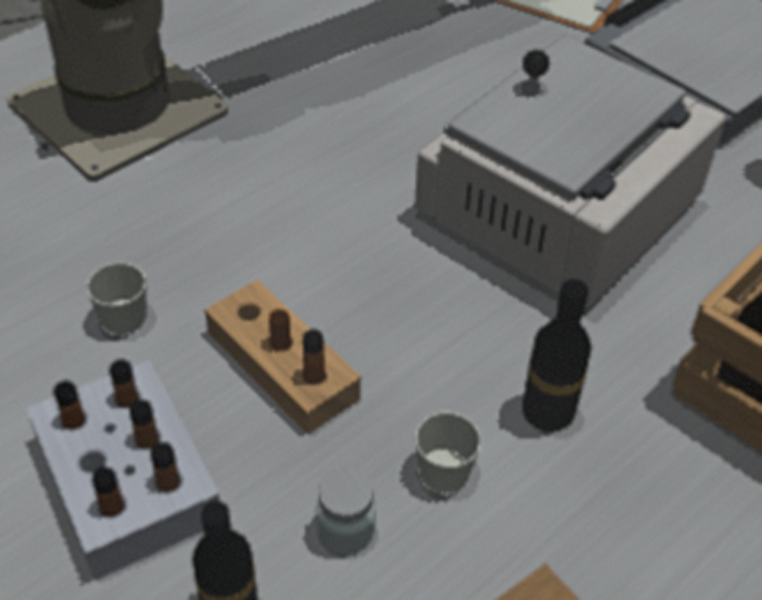

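View pics/top0.png

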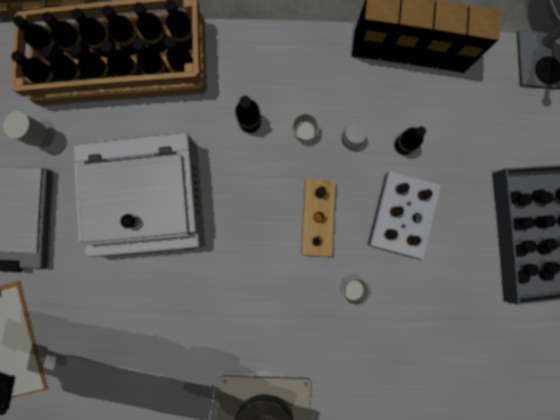

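```bash
cat > h.py <<'E'
import cv2,numpy as np
from scipy.optimize import least_squares
def K(f): return np.array([[f["fx"],0,f["cx"]],[0,f["fy"],f["cy"]],[0,0,1.]])
def proj(f,X):
    return cv2.projectPoints(np.atleast_2d(np.array(X,float)),cv2.Rodrigues(np.array(f["R"]))[0],np.array(f["t"],float),K(f),np.array(f["dist_coeffs"]))[0][:,0]
def ray(f,uv):
    p=cv2.undistortPoints(np.array([[uv]],float),K(f),np.array(f["dist_coeffs"]))[0,0]
    R=np.array(f["R"]); return -R.T@f["t"],R.T@np.array([*p,1])
def atz(f,uv,z):
    c,d=ray(f,uv); return c+d*(z-c[2])/d[2]
def place(p,L):  # p=x,y,yaw(deg); L local points
    a=np.radians(p[2]);L=np.array(L,float);o=L.copy()
    o[:,0]=p[0]+np.cos(a)*L[:,0]-np.sin(a)*L[:,1];o[:,1]=p[1]+np.sin(a)*L[:,0]+np.cos(a)*L[:,1];return o
def fit(p0,obs): # obs: list of (frame, local pts, pixels)
    r=least_squares(lambda p:np.concatenate([(proj(f,place(p,L))-np.array(u)).ravel() for f,L,u in obs]),p0,x_scale=[.1,.1,10],loss="soft_l1")
    res=[np.round(proj(f,place(r.x,L))-np.array(u),1).tolist() for f,L,u in obs]
    return r.x,res
E
python3 - <<'E'
from h import *; from station import ctrl
T=ctrl.grab_frame("top");S=ctrl.grab_frame("scene")
c=lambda P:[((u+.5)/5+290-.5,(v+.5)/5+165-.5) for u,v in P]
b=lambda P:[((u+.5)/2.309+120-.5,(v+.5)/2.309+90-.5) for u,v in P]
# stand corners: +x is up in image, +y left
Ls=[[.095,.0375,.042],[.095,-.0375,.042],[-.095,-.0375,.042],[-.095,.0375,.042]]
p,r=fit([.55,-.1,0],[(T,Ls,c([(77,68),(228,77),(212,458),(60,450)])),(T,[[.06,0,.106]],c([(156,129)])),(S,[[.06,0,.106],[-.06,0,.042]],b([(314,337),(249,312)]))])
print("stand",p,r); print("vial",place(p,[[.06,0,.012]]))
Lb=[[.095,.0675,.055],[.095,-.0675,.055],[-.095,-.0675,.055],[-.095,.0675,.055]]
caps=[[x,y,.107] for x,y in((.058,.029),(.058,-.029),(0,.029),(-.058,.029),(-.058,-.029))]
p,r=fit([.55,-.3,-14],[(T,Lb,c([(497,33),(752,100),(660,470),(403,402)])),(T,caps,c([(575,107),(690,143),(547,230),(517,347),(633,376)])),(T,[[0,-.029,.055]],c([(635,265)])),(S,[[0,-.029,.055]],b([(92,461)]))])
print("block",p,r); print("well",place(p,[[0,-.029,.055]]), "scene-only",atz(S,b([(92,461)])[0],.055),"top-only",atz(T,c([(635,265)])[0],.055))
# knob triangulate
k=least_squares(lambda X:np.concatenate([proj(T,X)[0]-(128,220.5),proj(S,X)[0]-b([(536,63)])[0]]),[.45,.35,.2]);print("knob",k.x,k.fun)
Lw=[[.135,.14,.145],[.135,-.14,.145],[-.135,.14,.145]]
for q in[(75,143),(190,135),(200,247),(85,255)]: print(atz(T,q,.145))
for n in ("bottle0","bottle1","cup0","cup1","jar"):
  for d in ctrl.search_frame("top",n)[:1]: x=d["box"]; print(n,atz(T,((x[0]+x[2])/2,(x[1]+x[3])/2),.06).round(3))
a=T["image"][120:270,60:215,::-1]; cv2.imwrite("pics/w.png",cv2.resize(a,(620,600),interpolation=cv2.INTER_CUBIC))
E
```

```text
stand [ 0.52512581 -0.12038178 -1.10267822] [[[-0.2, 0.4], [-0.5, 0.0], [-0.3, -0.1], [-0.1, 0.1]], [[0.5, -0.0]], [[-0.2, 0.5], [0.0, 0.5]]]
vial [[ 0.5851147  -0.12153643  0.012     ]]
block [  0.53619378  -0.33651943 -13.48045759] [[[-0.5, -0.1], [-0.2, 0.6], [0.4, 0.1], [-0.3, -0.2]], [[0.2, 0.8], [0.2, -0.0], [0.1, -0.4], [0.2, -0.3], [0.2, 0.2]], [[-0.2, 0.1]], [[0.5, 0.5]]]
well [[ 0.52943348 -0.36472047  0.055     ]] scene-only [ 0.5275201  -0.36483358  0.055     ] top-only [ 0.52979585 -0.36510486  0.055     ]
knob [0.495902   0.3091224  0.20539495] [ 0.04099286  0.04019922  0.071417   -0.01063167]
[0.67951422 0.46822711 0.145     ]
[0.70267005 0.19017775 0.145     ]
[0.44286006 0.1560181  0.145     ]
[0.41486625 0.4274415  0.145     ]
bottle0 [ 0.723 -0.355  0.06 ]
bottle1 [ 0.723 -0.355  0.06 ]
cup0 [ 0.745 -0.081  0.06 ]
cup1 [ 0.745 -0.081  0.06 ]
jar [ 0.725 -0.205  0.06 ]
```

View pics/w.png

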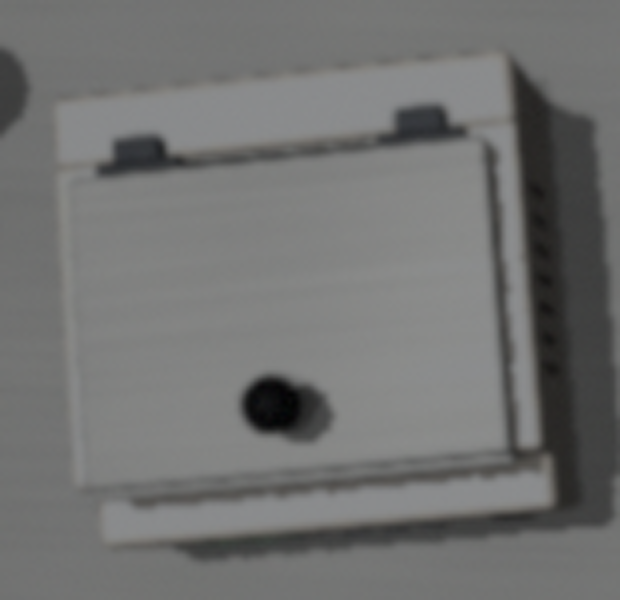

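```bash
python3 - <<'E'
from h import *; from station import ctrl
T=ctrl.grab_frame("top");S=ctrl.grab_frame("scene")
w=lambda P:[((u+.5)/4+60-.5,(v+.5)/4+120-.5) for u,v in P]
b=lambda P:[((u+.5)/2.309+120-.5,(v+.5)/2.309+90-.5) for u,v in P]
p,r=fit([.56,.32,6],[(T,[[.135,.14,.145],[.135,-.14,.145]],w([(55,103),(508,52)])),(T,[[-.098,.125,.163],[-.098,-.125,.163]],w([(77,487),(512,452)])),(T,[[-.065,0,.2]],w([(270,404)])),(S,[[-.065,0,.2]],b([(536,63)]))])
print(p,r); print("knob",place(p,[[-.065,0,.2],[.085,0,.147]]))
yw=p[2]
from itertools import product
for n,P in dict(pre=(.585,-.1215,.19),g=(.585,-.1215,.08),well=(.5294,-.3647,.20),kn=(.4959,.309,.2),).items():
  for y in ((yw-0,yw-180) if n=="kn" else (0,180,-13,167)):
    q=ctrl.ik(P,[180,0,y]); print(n,y,None if q is None else np.round(q,0))
k=place(p,[[.085-.029,0,.303]])[0]; print(k,ctrl.ik(k,[180,0,yw-180]),ctrl.ik(k,[180,0,yw]))
E
```

```text
[0.55775809 0.32039262 6.67120557] [[[-1.2, -0.8], [0.6, 0.0]], [[1.5, 0.2], [-1.0, -0.2]], [[-0.1, 1.2]], [[0.0, 0.6]]]
knob [[0.49319819 0.31284147 0.2       ]
 [0.64218257 0.33026721 0.147     ]]
pre 0 [-34.  24.  54.  94. -20.  72. -67.]
pre 180 [-33.  23.  51.  94. -19.  72. 112.]
pre -13 [-42.  31.  67.  95. -29.  74. -73.]
pre 167 [-33.  23.  52.  94. -19.  72. 100.]
g 0 [-29.  31.  47. 100. -25.  61. -63.]
g 180 [-27.  29.  43. 100. -23.  60. 115.]
g -13 [-34.  34.  55. 100. -31.  62. -72.]
g 167 [-29.  30.  47. 100. -25.  61. 104.]
well 0 [-10.  32.  58.  86. -28.  77. -40.]
well 180 [ 42.  23. -15.  83.   6.  74. 116.]
well -13 [-14.  37.  66.  87. -34.  79. -48.]
well 167 [ 33.  23.  -4.  84.   1.  74. 106.]
kn 6.671205568341019 [ -60.   16.   28.   95.   -8.   71. -113.]
kn -173.328794431659 [-46.  15.  11.  94.  -3.  71.  63.]
[0.61337892 0.32689823 0.303     ] [-40.80819517  27.30139098  14.01026029  66.13531572  -6.38262678
  87.279258    68.66880795] [ -51.72447005   29.23038739   31.71135658   66.9073963   -14.88537653
   87.71568994 -106.11241797]
```

```bash
python3 - <<'E'
from h import *; from station import ctrl
o=[180,0,166.5]
ctrl.move_linear([.14,.609,.36],rate=.25)
ctrl.move_ptp([.45,.35,.38],o)
ctrl.grip(.06)
def shot(n):
    f=ctrl.grab_frame("wrist"); cv2.imwrite(f"pics/{n}.png",f["image"][:,:,::-1]); np.savez(f"pics/{n}.npz",**f); return f
f=shot("wk")
print("knob",proj(f,[[.4932,.3128,.2],[.4959,.3091,.2]]),[(d["box"],d["score"]) for d in ctrl.search_frame("wrist","lid_knob")][:2])
ctrl.move_ptp([.585,-.1215,.24],o)
f=shot("wv")
print("vial",proj(f,[[.585,-.1215,.106]]),[(d["box"],d["score"]) for d in ctrl.search_frame("wrist","vial")][:2])
s=ctrl.read_state();print(s["time_s"],s["position"],s["joint_pos"])
a=cv2.imread("pics/wk.png");b=cv2.imread("pics/wv.png");cv2.imwrite("pics/wkv.png",cv2.resize(np.hstack([a,b]),(800,300),interpolation=cv2.INTER_AREA))
E
```

```text
knob [[248.10179538 241.1744977 ]
 [245.09303373 244.53840512]] [([130.2, 145.6, 400.2, 363.8], 0.76)]
vial [[273.28047786 204.50587057]] [([0.6, 233.8, 38.3, 275.6], 0.38)]
6.4 [ 0.5853899  -0.12023435  0.2401287 ] [-22.96695948  17.54224597  37.52760618  89.97696432 -10.92402314
  76.18333405  92.49683843]
```

View pics/wkv.png

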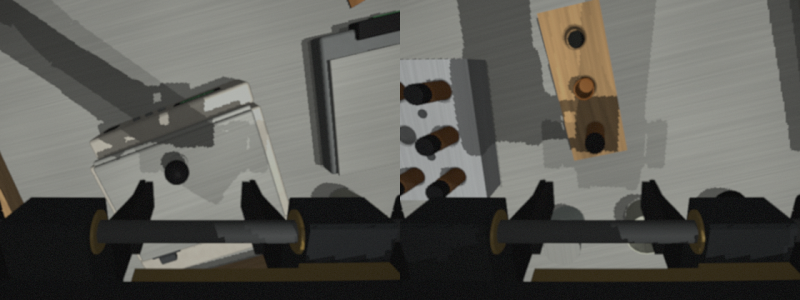

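```bash
python3 - <<'E'
from h import *; from station import ctrl
s=ctrl.read_state();print(s["time_s"],s["position"],s["tool_rot"],s["joint_velocities"].round(1))
f=np.load("pics/wv.npz")
print(f["fx"],[atz(f,u,.106).round(4) for u in((273,200),(273.3,204.5),(272,196))])
im=cv2.imread("pics/wv.png")[170:230,232:312]
d=cv2.resize(im,(800,600),interpolation=cv2.INTER_CUBIC)
d=cv2.convertScaleAbs(d,alpha=2.5); cv2.imwrite("pics/wv2.png",d)
E
```

```text
6.4 [ 0.5853899  -0.12023435  0.2401287 ] [1.79975352e+02 1.07563634e-02 1.66608752e+02] [ 0.2 -0.   0.3 -0.1  0.1 -0.   0.1]
365.70486531541894 [array([ 0.5813, -0.1208,  0.106 ]), array([ 0.585 , -0.1215,  0.106 ]), array([ 0.5779, -0.1208,  0.106 ])]
```

View pics/wv2.png

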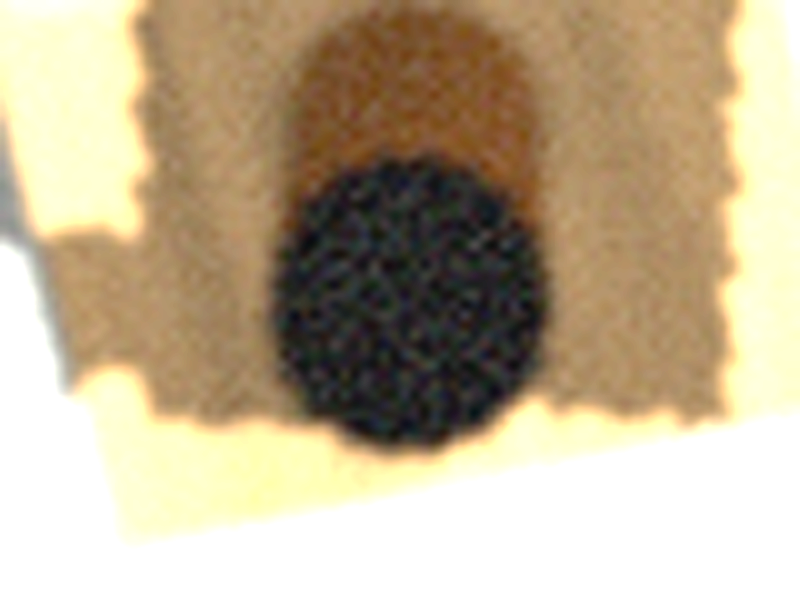

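```bash
python3 - <<'E'
from h import *; from station import ctrl
o=[180,0,166.5]
ctrl.move_linear([.5294,-.3647,.19],rate=.25)
ctrl.hold(.3)
f=ctrl.grab_frame("wrist"); cv2.imwrite("pics/ww.png",f["image"][:,:,::-1]); np.savez("pics/ww.npz",**f)
s=ctrl.read_state();print(s["time_s"],s["position"])
print(proj(f,[[.5294,-.3647,.055]]))
u,v=np.round(proj(f,[[.5294,-.3647,.055]])[0]).astype(int); print(u,v)
d=cv2.resize(f["image"][v-40:v+20,u-40:u+40,::-1],(800,600),interpolation=cv2.INTER_CUBIC)
cv2.imwrite("pics/ww2.png",cv2.convertScaleAbs(d,alpha=1.8))
E
```

```text
7.9167 [ 0.52970325 -0.36418307  0.19014351]
[[274.28509242 203.89798056]]
274 204
```

View pics/ww2.png

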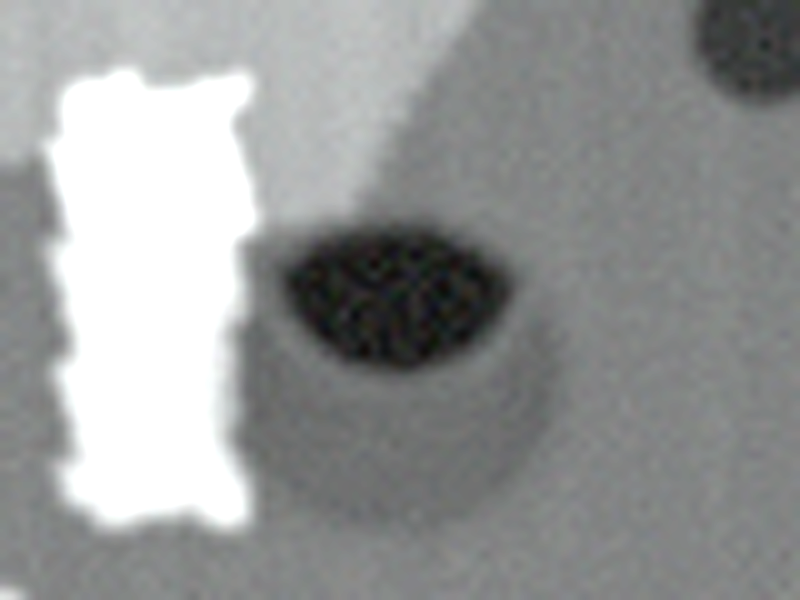

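```bash
python3 - <<'E'
from h import *; from station import ctrl
o=[180,0,166.5]
st=lambda t:(lambda s:print(t,round(s["time_s"],2),s["position"].round(4),s["wrist_force"].round(1),round(s["gripper_width"],4),round(s["gripper_force"],1)))(ctrl.read_state())
ctrl.grip(.045)
ctrl.move_linear([.5835,-.1212,.21],rate=.25)
print(ctrl.move_linear([.5835,-.1212,.079],rate=.1,f_stop=6)); ctrl.hold(.2); st("at vial")
ctrl.grip(0.0); st("gripped")
p=ctrl.read_state()["position"]
print(ctrl.move_linear([p[0],p[1],.215],rate=.1)); st("lifted")
ctrl.move_linear([.5283,-.3646,.215],rate=.2); ctrl.hold(.3); st("over")
f=ctrl.grab_frame("wrist"); cv2.imwrite("pics/held.png",f["image"][:,:,::-1])
f=ctrl.grab_frame("scene"); 
d=cv2.resize(f["image"][200:350,110:280,::-1],(680,600),interpolation=cv2.INTER_CUBIC)
e=cv2.resize(cv2.imread("pics/held.png")[100:400,200:360],(320,600))
cv2.imwrite("pics/held2.png",cv2.convertScaleAbs(cv2.resize(np.hstack([d,e]),(800,480)),alpha=1.6))
E
```

```text
False
at vial 11.33 [ 0.5837 -0.1212  0.0794] [-0.2 -0.9  1. ] 0.045 0.0
gripped 11.86 [ 0.5835 -0.1212  0.079 ] [-0.1  0.1  0.1] 0.0233 30.0
False
lifted 13.37 [ 0.5832 -0.1211  0.2143] [-0.2 -0.5 -0.4] 0.0233 30.0
over 15.07 [ 0.5286 -0.3641  0.2151] [-0.9  0.5 -0.6] 0.0232 30.0
```

View pics/held2.png

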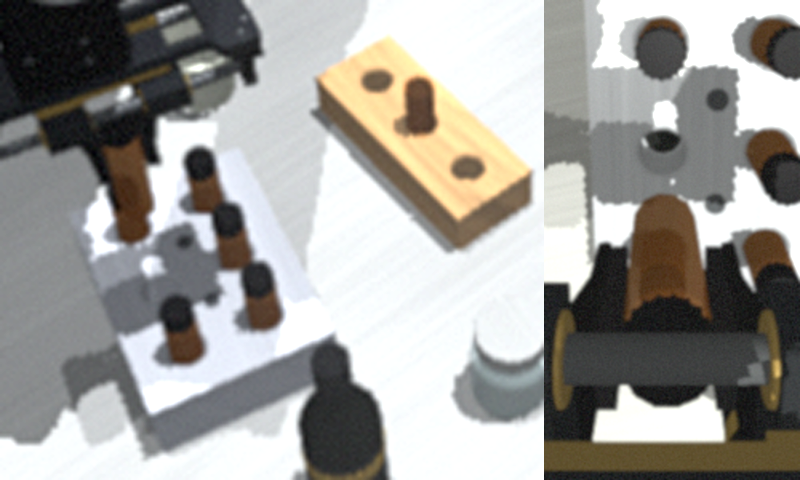

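```bash
python3 - <<'E'
from h import *; from station import ctrl
st=lambda t:(lambda s:print(t,round(s["time_s"],2),s["position"].round(4),s["wrist_force"].round(1),s["torque"].round(2),round(s["gripper_width"],4)))(ctrl.read_state())
X,Y=.5283,-.3647
print(ctrl.move_linear([X,Y,.135],rate=.08)); ctrl.hold(.2); st("mouth")
r=ctrl.move_linear([X,Y,.108],rate=.03,f_stop=5); print(r); st("in?")
if not r:
    r=ctrl.move_linear([X,Y,.076],rate=.03,f_stop=6); print(r); st("down")
f=ctrl.grab_frame("scene"); cv2.imwrite("pics/s2.png",cv2.convertScaleAbs(cv2.resize(f["image"][200:350,110:280,::-1],(680,600),interpolation=cv2.INTER_CUBIC),alpha=1.5))
E
```

```text
False
mouth 16.52 [ 0.5285 -0.3648  0.1354] [ 0.2  0.9 -0.2] [ 0.02 -0.01 -0.06] 0.0228
False
in? 17.57 [ 0.5284 -0.3648  0.1082] [-0.3 -0.1 -0.4] [-0.06  0.05 -0.01] 0.023
True
down 18.43 [ 0.528  -0.365   0.0798] [-0.9 -0.2  6.3] [ 0.03  0.13 -0.04] 0.0231
```

```bash
python3 - <<'E'
from h import *; from station import ctrl
st=lambda t:(lambda s:print(t,round(s["time_s"],2),s["position"].round(4),s["wrist_force"].round(1),s["torque"].round(2),round(s["gripper_width"],4)))(ctrl.read_state())
ctrl.grip(.042); st("open")
ctrl.move_linear([.528,-.365,.23],rate=.12); st("up")
f=ctrl.grab_frame("top"); 
a=f["image"][165:270,290:450,::-1]
f=ctrl.grab_frame("wrist"); b=f["image"][100:300,140:400,::-1]
cv2.imwrite("pics/pl.png",cv2.convertScaleAbs(np.hstack([cv2.resize(a,(400,300)),cv2.resize(b,(390,300))]),alpha=1.6))
print(proj(f,[[.528,-.365,.107]]),ctrl.ik([.49,.31,.33],[180,0,-173.33]))
E
```

```text
open 19.14 [ 0.5274 -0.3647  0.0793] [-0.9 -0.9 -0.5] [0.03 0.05 0.03] 0.042
up 20.55 [ 0.5277 -0.3647  0.2291] [ 0.5 -0.7  0.5] [-0.06  0.04 -0.04] 0.042
[[275.08685161 210.15329287]] [-56.02990535  11.5093284   22.88395596  83.65061353  -4.46238925
  85.73734945  63.44240313]
```

View pics/pl.png

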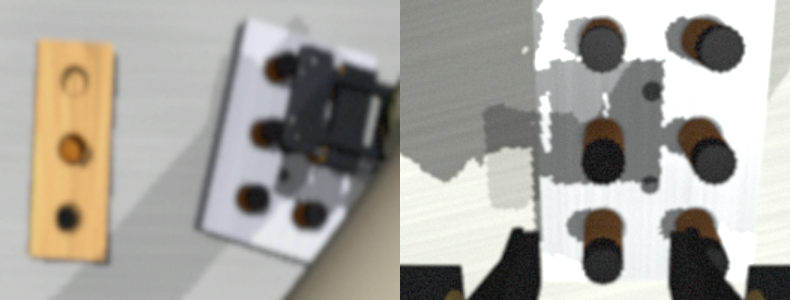

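```bash
python3 - <<'E'
from h import *; from station import ctrl
o=[180,0,-173.33]
ctrl.move_linear([.528,-.365,.34],rate=.25)
ctrl.move_ptp([.494,.311,.334],o); ctrl.grip(.07); ctrl.hold(.2)
f=ctrl.grab_frame("wrist"); s=ctrl.read_state(); print(s["time_s"],s["position"],s["tool_rot"])
u,v=np.round(proj(f,[[.494,.311,.2]])[0]).astype(int);print(u,v)
d=f["image"][v-45:v+45,u-60:u+60]
g=d.max(2); n,l,stt,c=cv2.connectedComponentsWithStats((g<45).astype(np.uint8))
for i in range(1,n):
    if stt[i,4]>100: print(stt[i],c[i]+(u-60,v-45))
cv2.imwrite("pics/kn.png",cv2.convertScaleAbs(cv2.resize(d[:,:,::-1],(800,600),interpolation=cv2.INTER_CUBIC),alpha=1.6)); np.savez("pics/kn.npz",**f)
E
```

```text
24.6833 [0.49398692 0.31100864 0.3340112 ] [ 1.79999431e+02  4.77010172e-04 -1.73329364e+02]
275 204
[  41   23   42   42 1345] [276.20074349 202.28401487]
```

View pics/kn.png

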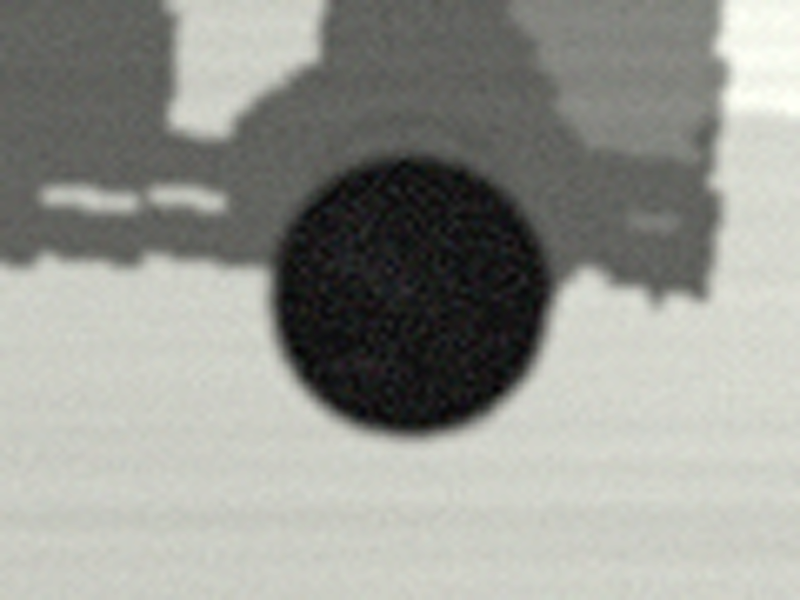

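```bash
python3 - <<'E'
from h import *; from station import ctrl
f=np.load("pics/kn.npz"); k=atz(f,(276.2,202.3),.2); print(k)
st=lambda t:(lambda s:print(t,round(s["time_s"],2),s["position"].round(4),s["wrist_force"].round(1),s["torque"].round(2),round(s["gripper_width"],4),round(s["gripper_force"],1)))(ctrl.read_state())
x,y=k[0]+.0012,k[1]
print(ctrl.move_linear([x,y,.2],rate=.1,f_stop=6)); ctrl.hold(.2); st("at knob")
ctrl.grip(0.0); ctrl.hold(.3); st("grip")
E
```

```text
[0.49214512 0.31180229 0.2       ]
False
at knob 26.38 [0.4935 0.3119 0.2004] [-0.8 -0.1  0.1] [ 0.04 -0.    0.05] 0.0701 0.0
grip 27.41 [0.4934 0.311  0.1999] [-1.6 -5.5  1.1] [-1.18  0.16  0.08] 0.0326 30.0
```

```bash
python3 - <<'E'
from h import *; from station import ctrl
st=lambda t:(lambda s:print(t,round(s["time_s"],2),s["position"].round(4),s["wrist_force"].round(1),s["torque"].round(2),round(s["gripper_width"],4),round(s["gripper_force"],1)))(ctrl.read_state())
x0,y0,z0=.4934,.3105,.2; a=np.radians(6.67); R=np.hypot(.150,.053); th0=np.arctan2(.053,-.150)
for deg in (2,5,10,15,20):
    th=th0-np.radians(deg); d=.150+R*np.cos(th); z=z0-.053+R*np.sin(th)
    ctrl.move_linear([x0+d*np.cos(a),y0+d*np.sin(a),z],rate=.04); st(deg)
f=ctrl.grab_frame("scene"); cv2.imwrite("pics/l20.png",f["image"][:,:,::-1])
E
```

```text
2 27.7 [0.4953 0.3112 0.2052] [ 1.   1.6 -5.1] [ 0.1  -0.34 -0.04] 0.0325 30.0
5 28.06 [0.4986 0.3116 0.2131] [ 3.   3.  -5.6] [ 0.6  -0.35 -0.03] 0.0325 30.0
10 28.56 [0.5047 0.3123 0.2253] [ 0.7  5.7 -6.1] [ 1.09 -0.1   0.  ] 0.0322 30.0
15 29.06 [0.5117 0.3132 0.2369] [ 1.2  5.6 -5.8] [ 1.17  0.03 -0.06] 0.0323 30.0
20 29.56 [0.5199 0.3142 0.2479] [-0.6  4.7 -5.1] [ 1.09  0.14 -0.01] 0.0324 30.0
```

```bash
python3 - <<'E'
from h import *; from station import ctrl
st=lambda t:(lambda s:print(t,round(s["time_s"],2),s["position"].round(4),s["wrist_force"].round(1),s["torque"].round(2),round(s["gripper_width"],4),round(s["gripper_force"],1)))(ctrl.read_state())
x0,y0,z0=.4934,.3110,.2; a=np.radians(6.67); R=np.hypot(.150,.053); th0=np.arctan2(.053,-.150)
for deg in range(25,61,5):
    th=th0-np.radians(deg); d=.150+R*np.cos(th); z=z0-.053+R*np.sin(th)
    ctrl.move_linear([x0+d*np.cos(a),y0+d*np.sin(a),z],rate=.04); st(deg)
ctrl.hold(.8); st("end")
f=ctrl.grab_frame("scene"); im=f["image"][60:240,270:470,::-1]
cv2.imwrite("pics/l60.png",cv2.convertScaleAbs(cv2.resize(im,(660,594),interpolation=cv2.INTER_CUBIC),alpha=1.6))
E
```

```text
25 30.11 [0.5295 0.3153 0.2586] [-3.2  3.9 -3.3] [0.86 0.78 0.  ] 0.0323 30.0
30 30.61 [0.5396 0.3166 0.268 ] [-3.4  4.  -2.3] [ 0.93  0.76 -0.02] 0.0324 30.0
35 31.11 [0.5504 0.318  0.2765] [-2.8  5.6 -2.2] [ 0.98  0.77 -0.03] 0.0319 30.0
40 31.61 [0.562  0.3194 0.2841] [-2.2  4.2 -3.2] [1.04 0.67 0.01] 0.0326 30.0
45 32.11 [0.5741 0.3209 0.2906] [-3.3  5.  -2.4] [ 1.03  0.68 -0.01] 0.0327 30.0
50 32.61 [0.5868 0.3224 0.2961] [-2.7  5.5 -1.5] [ 1.1   0.73 -0.  ] 0.0325 30.0
55 33.11 [0.5999 0.3241 0.3004] [-3.1  4.9 -1.9] [ 1.12  0.71 -0.04] 0.0324 30.0
60 33.61 [0.6134 0.3257 0.3037] [-3.   4.4 -1.4] [1.18 0.7  0.04] 0.0322 30.0
end 34.41 [0.6132 0.3257 0.3037] [-2.6  5.1 -1.4] [ 1.13  0.66 -0.01] 0.0324 30.0
```

View pics/l60.png

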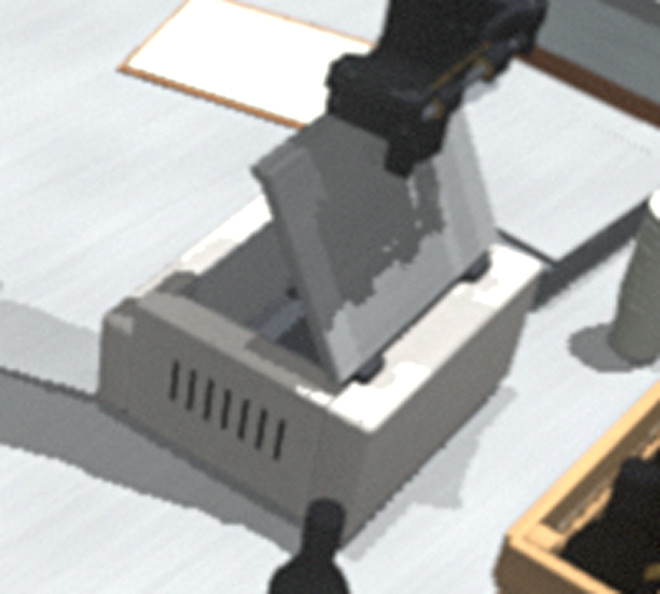

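```bash
python3 -c "
from station import ctrl
print(ctrl.sign_off())"
```

```text
the job is handed in; nothing more can be done
None
```

The vial was lowered into the empty well until it touched bottom and let go. The lid is held by its knob at about 60° (worked out from the arm's position), and the job was handed in at about 34 s.

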